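# Sweep the small drawing things into the catch frame

## Robot

A 6-joint arm with a two-finger parallel gripper is mounted at the origin on a cart in front of the work surface, level with it; the furniture and walls round the work are solid. World frame = base frame: x ahead of the robot, y to its left, z up, the work surface at z = 0. Lengths are in m, angles in degrees, forces in N, time in s.
With the tool pointing down it reaches from about 0.35 to 0.975 m from the base axis. Payload 4.9 kg.
Tool frame: the origin (TCP) lies midway between the tips of the shut fingers; the grasp point (between the pads) lies 19 mm behind it; z points along the fingers, y is the line along which they close (so a half turn about z gives the same grasp; the last joint's range is limited). The gripper opens to 85 mm and grips with 20 to 120 N. Pads are 22 mm wide; open, the fingers measure 114 mm over their backs; the gripper's body (76 mm by 85 mm) begins 54 mm behind the grasp point. The pads swing forward as they close: fully open they stand 13 mm farther back than shut.
Start: joints at [63.999, 3.019, 92.412, -0, 84.569, -6.818], TCP at [0.205, 0.59, 0.231] pointing down, gripper open.
Joint ranges: [-172.51, 172.51], [-57.92, 126.97], [3.15, 148.05], [-58.71, 238.71], [5.1, 150.11], [-179.66, 179.66]. Speed limits (degrees/s): [147.25, 147.25, 180, 180, 180, 180].

## Interface

Orientations are given as a 3x3 rotation matrix whose columns are the frame's x, y, z axes.
In Python, from plant import sensors, imaging, job, finder gives the robot as it stands.
- The arm moves only by the shell command python3 -m inch 'ROWS' [OPENING] [FORCE]. ROWS is JSON, one flat list of numbers, 6 for each row, row after row: the shift along the tool's x, y, z in mm, then the turn, a rotation vector about the tool's x, y, z in rad. A call has 1 to 20 rows; each row shifts and turns the commanded pose from where the row before left it, along the tool's axes as they then stand; what a row does not reach is not made up. A row lasts 1/12 s, in which the tool goes at most 41.7 mm and 7.16 degrees, less where a joint would pass 70% of its speed; a pose out of reach is approached as far as the arm can. A call is refused whole if a number of a shift passes 41.7 or a number of a turn 0.125, either way. A call with a gripper value outside its range is refused whole. OPENING is the finger opening in mm, from 0 to 85.4, set as the call begins (- or left out, the last holds). The fingers move at their own pace and stop on an object; FORCE is the grip in N (left out, the last holds). Time passes only in rows, so rows that do not move let the fingers close. It gives the time, the measured TCP pose, the force, the opening and the grip force at its end, in the units of the state.
- sensors.state(): the state, without advancing time (a new reading comes with each control period).
- imaging.capture(name): name is "side" or "top"; returns a dict with "pixels" (400x640x3 uint8, red, green, blue), "mtx" (3x3 intrinsics, pixels), "xyz" and "rotation" of the camera in the world. Camera axes: x right, y down, z forward; pixel columns grow to the right and rows downward; lengths in m; the calibration is good to about 2 mm. A picture is of the moment at which its call begins. There is no depth.
- job.job_done(): hands the job in; it is judged then, once.
Trained networks look in the newest picture that a camera, given by its name, has taken for a name from the list of things; names that differ only in an ending like _2 or _b are one class to them, and where a whole thing is asked for, a point or a joint stands for the part that bears it (a point fixed in the world has none). Each returns a list of dicts, best first, with "conf" (0 to 1); they miss things now and then, are a little off and sometimes report something else, mostly with a low value. They report only what shows in the picture. A call takes as long as a camera call.
- finder.recognise(target, camera): "extent" ([left, top, width, height] in pixels, round what is visible of it).
- finder.cut_out(target, camera): "pixels" (400x640 bool, what is visible of it) and "extent" ([left, top, width, height] in pixels, round what is visible of it).
The state is a dict: "time_s": time; "q": joint angles; "qvel": joint speeds; "joint_efforts": joint torques, N m; "tcp_pos": TCP position; "tool_rot": TCP orientation; "ft_force": force on the tool from outside, world axes, zero at the start; "moment": the same for the moment, N m; "finger_gap": opening from 0.0 (shut) to 1.0 (fully open); "finger_force": force on a finger pad.
Only numpy, scipy, OpenCV 4.12 (cv2) and the standard library are available. Lean on these libraries where they do the work, as an engineer would, in place of code of your own. Each camera call takes 0.05 s, during which the arm holds its last target. There are 200 camera calls.

## Task

Clear the drawing table: with the closed fingertips gently sweep the eraser, the pencil sharpener and the bulldog clip along the table top through the open side of the low three-sided wooden frame, until all three lie completely inside it. Only push them: do not pinch, press down on or lift them. Leave the two ink bottles and the glue stick beside the frame standing where they are.

Things in the scene. Friction and masses are not known exactly. Their poses are not given: they have to be found in the camera images.
- frame: low three-sided frame of light wood, screwed to the table (cannot move), with no floor: the table top is its floor. Clear space inside 120 mm (its x) by 180 mm (its y); walls 10 mm thick, 28 mm high. Origin on the table top at the centre of the clear space; its +x points inward, from the open side to the back wall; the open side is at x = -60 mm (full 180 mm wide), the inner face of the back wall at x = +60 mm, the inner faces of the side walls at y = +90 and -90 mm; z is up
- frame_mouth (a point): middle of the frame's open side, on the table top; axes as the frame's
- eraser_centre (a point): centre (6.5 mm above the table) of the eraser, a block with a sleeve, 23 (its x) x 60 (its y) x 13 mm, about 30 g; lies flat on the table, loose, sliding with ordinary friction. All three small things lie outside the frame in front of its open side, 50 to 120 mm from it to the centre, spread side by side
- eraser_end1 (a point): eraser: point at one end of its long axis, 30 mm from its centre, half-way up (+y)
- eraser_end2 (a point): eraser: point at one end of its long axis, 30 mm from its centre, half-way up (-y)
- the_eraser: the eraser itself; origin at the centre of its underside, z up
- clip_centre (a point): centre of the closed lower part (8.5 mm above the table) of the bulldog clip, a wedge-shaped metal paper clip, 23 (its x) x 40 (its y) mm, body 17 mm high, with two thin wire loops up to 35 mm high (the loops offer no resistance), about 30 g; stands on the table on its wide jaw side, loose
- clip_end1 (a point): clip: point at one end of its long axis, 20 mm from its centre, half-way up (+y)
- clip_end2 (a point): clip: point at one end of its long axis, 20 mm from its centre, half-way up (-y)
- the_bulldog_clip_1: the bulldog clip itself; origin at the centre of its underside, z up
- sharpener_centre (a point): centre (6 mm above the table) of the metal wedge pencil sharpener, 16 (its x) x 25 (its y) x 12 mm, about 20 g; lies flat on the table, loose
- sharpener_end1 (a point): sharpener: point at one end of its long axis, 12.5 mm from its centre, half-way up (+y)
- sharpener_end2 (a point): sharpener: point at one end of its long axis, 12.5 mm from its centre, half-way up (-y)
- the_sharpener: the sharpener itself; origin at the centre of its underside, z up
- ink_a_centre (a point): bystander: round ink bottle with a screw cap, 43 mm across, 60 mm high, stands beside the frame's outer side wall; point on its axis 30 mm up. Must stay
- ink_b_centre (a point): bystander: square ink bottle with a screw cap, 44 x 44 mm, 57 mm high, stands beside the frame's other outer side wall; point on its axis 30 mm up. Must stay
- glue_centre (a point): bystander: glue stick, 26 mm across, 89 mm high, stands behind the frame's back wall; point on its axis 45 mm up. Must stay

How it is judged (in metres and radians):
At the end, for the whole second after the job is handed in: eraser, sharpener and clip lie at rest inside the frame, both ends of each within its walls and past the open side (1 mm tolerance), each centre at least 7 mm past the open side and under 22 mm high; ink bottles and glue stick upright, within 15 mm of where they stood (x of each of eraser_centre, clip_centre, sharpener_centre in the frame of frame above -0.053 m and x of eraser_end1 in the frame of frame between -0.061 and 0.062 m and y of eraser_end1 in the frame of frame between -0.092 and 0.092 m and x of eraser_end2 in the frame of frame between -0.061 and 0.062 m and y of eraser_end2 in the frame of frame between -0.092 and 0.092 m and height (world z) of each of eraser_centre, clip_centre, sharpener_centre below 0.022 m and linear speed of each of the_eraser, the_bulldog_clip_1, the_sharpener below 0.01 m/s and x of clip_end1 in the frame of frame between -0.061 and 0.062 m and y of clip_end1 in the frame of frame between -0.092 and 0.092 m and x of clip_end2 in the frame of frame between -0.061 and 0.062 m and y of clip_end2 in the frame of frame between -0.092 and 0.092 m and x of sharpener_end1 in the frame of frame between -0.061 and 0.062 m and y of sharpener_end1 in the frame of frame between -0.092 and 0.092 m and x of sharpener_end2 in the frame of frame between -0.061 and 0.062 m and y of sharpener_end2 in the frame of frame between -0.092 and 0.092 m and distance of each of ink_a_centre, ink_b_centre, glue_centre from where it was at the start of the episode below 0.015 m and angle between each of ink_a_centre, ink_b_centre, glue_centre's own z axis and vertical below 0.15 rad); the robot touches nothing.
It fails at once if the eraser, sharpener or clip was lifted off the table (centre more than 25 mm above it) instead of being swept (height (world z) of any of eraser_centre, clip_centre, sharpener_centre above 0.025 m).
It fails at once if the eraser, sharpener or clip was pinched, pressed down or rammed by the fingers (more than 25 N) (contact force between the fingers and the_eraser above 25 N or contact force between the fingers and the_bulldog_clip_1 above 25 N or contact force between the fingers and the_sharpener above 25 N).
It fails at once if an ink bottle or the glue stick was moved (more than 15 mm) or knocked over (distance of any of ink_a_centre, ink_b_centre, glue_centre from where it was at the start of the episode above 0.015 m).
It also fails if it takes over 72 s, if anything falls off the work surface, if the arm or the gripper's body presses on something with over 40 N, if the wrist force passes 120 N, or if a joint passes its speed limit or range.

## Working session

There is one attempt and no reset: what is moved stays moved. The work goes in short steps, Python scripts to look and compute and a shell command to move; the robot and the scene stay as the last step left them, time stands still between calls to the robot, and variables do not carry over. Pictures are saved under pics/ and viewed, at most 10 in all, crops included, and the job is handed in when it is done.

```bash
mkdir -p pics
cat > h.py <<'E'
import numpy as np,cv2
from plant import sensors,imaging,job,finder
def ray(c,u,v):
    d=np.asarray(c["rotation"])@np.linalg.inv(np.asarray(c["mtx"]))@np.array([u,v,1.]);return np.asarray(c["xyz"]),d
def onz(c,u,v,z):
    o,d=ray(c,u,v);return o+d*(z-o[2])/d[2]
def proj(c,p):
    q=np.asarray(c["mtx"])@(np.asarray(c["rotation"]).T@(np.asarray(p)-c["xyz"]));return q[:2]/q[2]
E
python3 - <<'E'
from h import *
np.set_printoptions(precision=3,suppress=True)
s=sensors.state();print(s["tcp_pos"],s["tool_rot"])
for n in("top","side"):
    c=imaging.capture(n);cv2.imwrite(f"pics/{n}0.png",c["pixels"][...,::-1]);print(n,c["xyz"],np.array(c["rotation"]).tolist())
    for t,z in(("the_eraser",.0065),("the_bulldog_clip_1",.0085),("the_sharpener",.006),("frame",.028),("ink_a_centre",.03),("ink_b_centre",.03),("glue_centre",.045)):
        for r in finder.cut_out(t,n)[:2]:
            m=r["pixels"];v,u=np.nonzero(m)
            rect=cv2.minAreaRect(np.c_[u,v].astype(np.float32))
            print(t,round(r["conf"],2),r["extent"],onz(c,u.mean(),v.mean(),z),[onz(c,*p,z)[:2].round(3).tolist() for p in cv2.boxPoints(rect)])
E
```

```text
[0.205 0.59  0.23 ] [[-0.944  0.329 -0.001]
 [ 0.329  0.944 -0.002]
 [ 0.    -0.002 -1.   ]]
top [0.452 0.227 0.93 ] [[0.006528322802314968, -0.989005766321091, 0.14773278304093543], [-0.9999709908151833, -0.005876894439678139, 0.004845579412741267], [-0.00392409600915643, -0.14776013093989934, -0.9890154423340085]]
the_eraser 0.57 [398.3, 172.3, 18.0, 24.3] [0.605 0.038 0.007] [[0.581, 0.06], [0.637, 0.039], [0.629, 0.017], [0.573, 0.038]]
the_bulldog_clip_1 0.64 [268.0, 191.0, 16.1, 13.6] [0.571 0.336 0.008] [[0.576, 0.359], [0.594, 0.341], [0.567, 0.314], [0.549, 0.331]]
the_bulldog_clip_1 0.52 [384.2, 204.0, 7.1, 13.1] [0.544 0.078 0.008] [[0.537, 0.091], [0.558, 0.08], [0.551, 0.065], [0.529, 0.076]]
the_sharpener 0.47 [395.3, 170.6, 21.1, 24.8] [0.603 0.038 0.006] [[0.58, 0.059], [0.636, 0.039], [0.629, 0.018], [0.573, 0.037]]
frame 0.64 [294.4, 155.3, 66.9, 94.3] [0.564 0.236 0.028] [[0.462, 0.288], [0.663, 0.268], [0.648, 0.138], [0.449, 0.163]]
ink_a_centre 0.39 [381.3, 203.9, 12.1, 13.7] [0.542 0.082 0.03 ] [[0.534, 0.095], [0.557, 0.085], [0.551, 0.069], [0.527, 0.079]]
in
[... 1320 characters left out ...]
.069], [0.447, 0.093], [0.486, 0.069], [0.479, 0.046]]
ink_a_centre 0.91 [403.0, 213.7, 25.9, 36.8] [0.736 0.199 0.03 ] [[0.706, 0.16], [0.722, 0.253], [0.767, 0.247], [0.747, 0.155]]
ink_b_centre 0.74 [226.8, 203.0, 32.8, 34.2] [0.405 0.221 0.03 ] [[0.369, 0.203], [0.385, 0.28], [0.443, 0.235], [0.424, 0.164]]
ink_b_centre 0.72 [302.0, 280.4, 19.4, 16.2] [0.548 0.061 0.03 ] [[0.532, 0.057], [0.538, 0.079], [0.564, 0.064], [0.557, 0.044]]
glue_centre 0.74 [321.1, 162.2, 15.0, 36.9] [0.566 0.335 0.045] [[0.551, 0.404], [0.576, 0.405], [0.58, 0.274], [0.559, 0.273]]
glue_centre 0.15 [261.8, 200.0, 114.3, 62.4] [0.558 0.215 0.045] [[0.459, 0.123], [0.446, 0.274], [0.664, 0.249], [0.649, 0.106]]
```

View pics/top0.png

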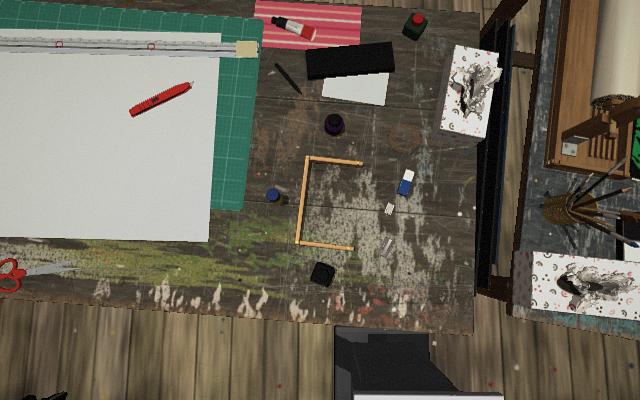

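View pics/side0.png

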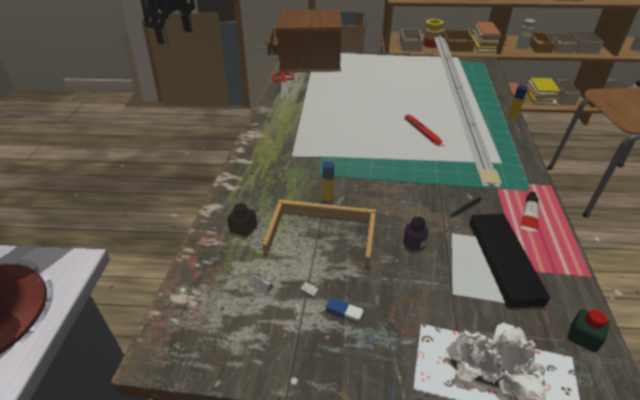

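Top view: the U-frame spans u 297–362, v 157–249 and opens to the right (world −y). In front of it are the eraser (406,182), sharpener (389,209) and clip (387,246). The side view agrees within about 5 mm: eraser (0.605,0.040), sharpener (0.545,0.079), clip (0.460,0.085). The frame's +x is about (0.105,0.995), and its centre is about (0.555,0.210).

I'm moving behind the eraser first.

```bash
python3 -m inch '[-32,-24,0,0,0,0,-32,-24,0,0,0,0,-32,-24,0,0,0,0,-32,-24,0,0,0,0,-32,-24,0,0,0,0,-32,-24,0,0,0,0,-32,-24,0,0,0,0,-32,-24,0,0,0,0,-32,-24,0,0,0,0,-32,-24,0,0,0,0,-32,-24,0,0,0,0,-32,-24,0,0,0,0,-32,-24,0,0,0,0,-32,-24,0,0,0,0,-32,-24,0,0,0,0,-32,-24,0,0,0,0,-32,-24,0,0,0,0,-30,-26,0,0,0,0,0,0,0,0,0,-0.115,0,0,0,0,0,-0.115]' 0 20
```

```text
time_s: 2.47
tcp_pos: [0.6057, -0.0106, 0.231]
tool_rot: [[-0.995, 0.103, -0.001], [0.103, 0.995, 0.0], [0.001, -0.0, -1.0]]
ft_force: [-0.8, -0.0, 0.5]
finger_gap: -0.002
finger_force: 0.0
```

```bash
python3 -m inch '[0,-10,36,0,0,0,0,0,36,0,0,0,0,0,36,0,0,0,0,0,36,0,0,0,0,0,36,0,0,0,0,0,25,0,0,0,0,0,14,0,0,0,0,0,5,0,0,0,0,0,0,0,0,0]'
python3 - <<'E'
from h import *
c=imaging.capture("side");im=c["pixels"][240:360,220:420,::-1];cv2.imwrite("pics/s1.png",cv2.resize(im,None,fx=4,fy=4,interpolation=cv2.INTER_CUBIC))
E
```

```text
time_s: 3.22
tcp_pos: [0.6034, -0.0181, 0.0066]
tool_rot: [[-0.995, 0.105, -0.002], [0.105, 0.995, 0.0], [0.002, 0.0, -1.0]]
ft_force: [0.0, -0.0, 1.0]
finger_gap: -0.003
finger_force: 0.0
```

View pics/s1.png

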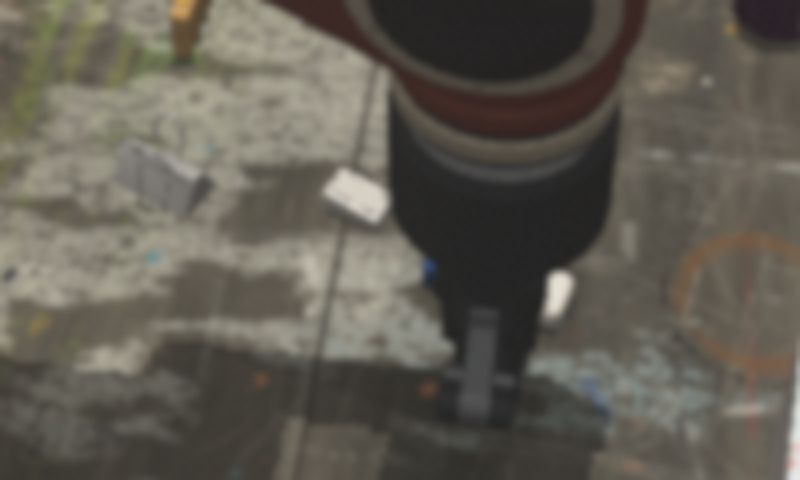

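```bash
python3 -m inch '[-7,-2,0,0,0,-0.09,0,0,0,0,0,-0.085,0,6,0,0,0,0,0,6,0,0,0,0,0,6,0,0,0,0,0,6,0,0,0,0,0,6,0,0,0,0,0,6,0,0,0,0,0,6,0,0,0,0,0,6,0,0,0,0,0,6,0,0,0,0,0,6,0,0,0,0,0,6,0,0,0,0,0,6,0,0,0,0]'
python3 - <<'E'
from h import *
c=imaging.capture("side");im=c["pixels"][180:360,220:440,::-1];cv2.imwrite("pics/s2.png",cv2.resize(im,None,fx=3,fy=3,interpolation=cv2.INTER_CUBIC))
E
```

```text
time_s: 4.43
tcp_pos: [0.6054, 0.0515, 0.0072]
tool_rot: [[-0.998, -0.07, -0.0], [-0.07, 0.998, -0.0], [0.0, -0.0, -1.0]]
ft_force: [0.5, -0.4, -0.6]
finger_gap: 0.0
finger_force: 0.1
```

View pics/s2.png

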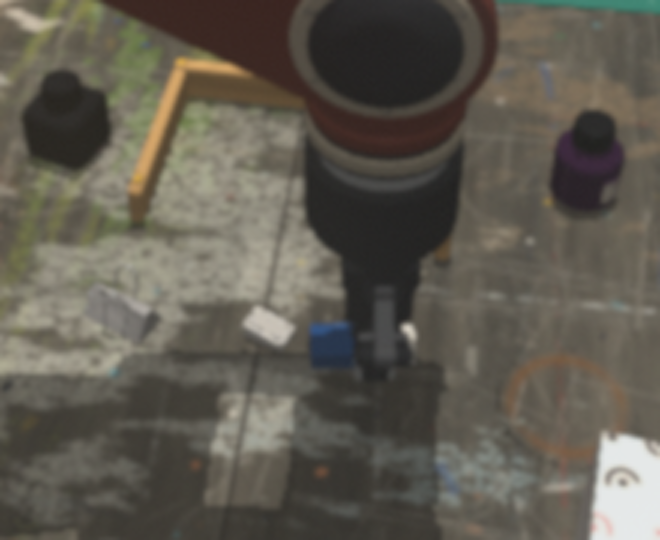

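The eraser has turned towards flush but extends further left (u 310–415 in the crop) than the finger (385). I'll back off and measure it.

```bash
python3 -m inch '[0,-6,0,0,0,0,0,-6,0,0,0,0]'
cat > m.py <<'E'
from h import *
import sys
np.set_printoptions(precision=3,suppress=True)
F=np.array([.5553,.2105]);ex=np.array([.105,.9945]);ey=np.array([-.9945,.105])
Z=dict(the_eraser=.0065,the_bulldog_clip_1=.0085,the_sharpener=.006)
for n in("top","side"):
    c=imaging.capture(n)
    for t in sys.argv[1:]:
        for r in finder.cut_out(t,n)[:2]:
            v,u=np.nonzero(r["pixels"]);z=Z[t]
            P=np.array([onz(c,a,b,z)[:2] for a,b in zip(u,v)],np.float32)
            (m,wh,a)=cv2.minAreaRect(P*1000)
            m=np.array(m)/1000;d=m-F
            print(n,t,round(r["conf"],2),"world",m,"frame",np.array([d@ex,d@ey]),"size",np.array(wh),"ang",round(a,1),"px",u.mean().round(),v.mean().round())
E
python3 m.py the_eraser
```

```text
time_s: 4.65
tcp_pos: [0.6064, 0.0388, 0.0073]
tool_rot: [[-0.997, -0.071, 0.0], [-0.071, 0.997, -0.0], [-0.0, -0.0, -1.0]]
ft_force: [0.2, -0.3, 0.4]
finger_gap: 0.002
finger_force: 0.0
top the_eraser 0.65 world [0.585 0.067] frame [-0.139 -0.044] size [22.635 32.147] ang 89.0 px 393.0 191.0
side the_eraser 0.48 world [0.6   0.073] frame [-0.132 -0.059] size [57.376 27.169] ang 3.1 px 332.0 294.0
```

```bash
python3 -m inch '[5,0,0,0,0,0,0,7,0,0,0,0,0,7,0,0,0,0,0,7,0,0,0,0,0,7,0,0,0,0,0,7,0,0,0,0,0,7,0,0,0,0,0,7,0,0,0,0,0,7,0,0,0,0,0,7,0,0,0,0,0,7,0,0,0,0,0,7,0,0,0,0,0,7,0,0,0,0,0,7,0,0,0,0,0,7,0,0,0,0,0,7,0,0,0,0,0,7,0,0,0,0,0,7,0,0,0,0,0,7,0,0,0,0,0,5,0,0,0,0]'
python3 m.py the_eraser the_sharpener
python3 -c "
from h import *
c=imaging.capture('side');im=c['pixels'][180:360,220:440,::-1];cv2.imwrite('pics/s3.png',cv2.resize(im,None,fx=3,fy=3,interpolation=cv2.INTER_CUBIC))"
```

```text
time_s: 6.52
tcp_pos: [0.5921, 0.1702, 0.0073]
tool_rot: [[-0.998, -0.07, 0.0], [-0.07, 0.998, 0.0], [-0.0, 0.0, -1.0]]
ft_force: [0.1, 0.1, 0.4]
finger_gap: 0.002
finger_force: 0.1
top the_eraser 0.69 world [0.74  0.201] frame [ 0.01  -0.185] size [50.484 41.863] ang 0.3 px 334.0 124.0
side the_eraser 0.78 world [0.593 0.191] frame [-0.016 -0.039] size [59.085 31.617] ang 3.0 px 336.0 243.0
side the_sharpener 0.48 world [0.546 0.08 ] frame [-0.131 -0.004] size [22.465 30.258] ang 61.9 px 310.0 289.0
```

View pics/s3.png

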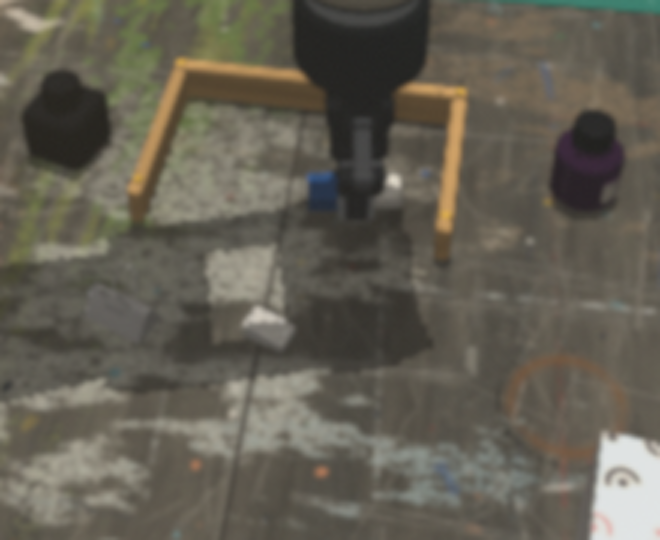

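The eraser is inside at frame (−16,−39) mm, and the crop shows it at (350,190). Next is the sharpener.

```bash
python3 -m inch '[0,-34,0,0,0,0,0,-34,0,0,0,0,0,-34,0,0,0,0,0,-35,0,0,0,0,25,0,0,0,0,0,24,0,0,0,0,0,0,0,0,0,0,0,0,6,0,0,0,0,0,6,0,0,0,0,0,6,0,0,0,0,0,6,0,0,0,0,0,6,0,0,0,0,0,6,0,0,0,0,0,6,0,0,0,0,0,6,0,0,0,0,0,6,0,0,0,0]'
python3 m.py the_eraser the_sharpener
python3 -c "
from h import *
c=imaging.capture('side');im=c['pixels'][180:360,220:440,::-1];cv2.imwrite('pics/s4.png',cv2.resize(im,None,fx=3,fy=3,interpolation=cv2.INTER_CUBIC))"
```

```text
time_s: 8.2
tcp_pos: [0.5492, 0.0838, 0.0074]
tool_rot: [[-0.998, -0.07, 0.0], [-0.07, 0.998, -0.0], [-0.0, -0.0, -1.0]]
ft_force: [-0.4, -0.5, 1.4]
finger_gap: -0.001
finger_force: 0.3
top the_eraser 0.81 world [0.591 0.187] frame [-0.019 -0.038] size [59.698 22.681] ang 0.1 px 340.0 188.0
side the_eraser 0.76 world [0.595 0.191] frame [-0.015 -0.041] size [51.631 26.34 ] ang 3.0 px 340.0 243.0
side the_eraser 0.63 world [0.557 0.227] frame [0.017 0.   ] size [155.899 210.847] ang 84.7 px 327.0 224.0
```

View pics/s4.png

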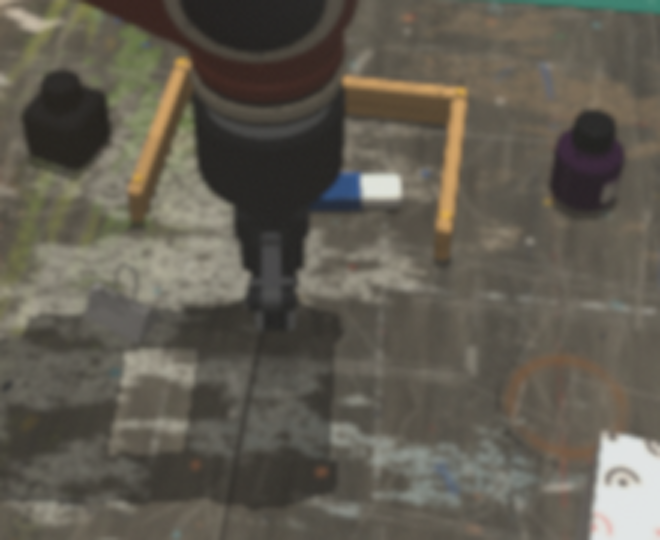

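The sharpener is hidden behind the fingertips, so it is being carried along, and the eraser hasn't moved. I'll keep pushing, then back off and look.

```bash
python3 -m inch '[0,6,0,0,0,0,0,6,0,0,0,0,0,6,0,0,0,0,0,6,0,0,0,0,0,6,0,0,0,0,0,6,0,0,0,0,0,6,0,0,0,0,0,6,0,0,0,0,0,6,0,0,0,0,0,6,0,0,0,0,0,6,0,0,0,0,0,6,0,0,0,0,0,6,0,0,0,0,0,6,0,0,0,0,0,-20,0,0,0,0,0,-40,0,0,0,0,0,-40,0,0,0,0]'
python3 m.py the_eraser the_sharpener the_bulldog_clip_1
python3 -c "
from h import *
c=imaging.capture('side');im=c['pixels'][180:360,220:440,::-1];cv2.imwrite('pics/s5.png',cv2.resize(im,None,fx=3,fy=3,interpolation=cv2.INTER_CUBIC))"
```

```text
time_s: 9.97
tcp_pos: [0.5503, 0.0674, 0.0074]
tool_rot: [[-0.997, -0.074, 0.0], [-0.074, 0.997, 0.0], [-0.0, -0.0, -1.0]]
ft_force: [0.4, -0.2, 0.3]
finger_gap: 0.001
finger_force: 0.0
top the_eraser 0.49 world [0.592 0.188] frame [-0.018 -0.039] size [24.985 57.484] ang 89.9 px 340.0 187.0
top the_sharpener 0.61 world [0.526 0.178] frame [-0.035  0.026] size [20.576 14.363] ang 45.0 px 344.0 217.0
top the_bulldog_clip_1 0.71 world [0.59  0.187] frame [-0.02  -0.036] size [61.836 22.697] ang 0.1 px 340.0 189.0
top the_bulldog_clip_1 0.5 world [0.458 0.087] frame [-0.133  0.084] size [22.472 41.252] ang 60.2 px 385.0 248.0
side the_eraser 0.6 world [0.603 0.191] frame [-0.014 -0.049] size [38.231 31.611] ang 3.0 px 344.0 243.0
side the_bulldog_clip_1 0.52 world [0.459 0.085] frame [-0.134  0.083] size [24.759 47.765] ang 63.0 px 260.0 284.0
```

View pics/s5.png

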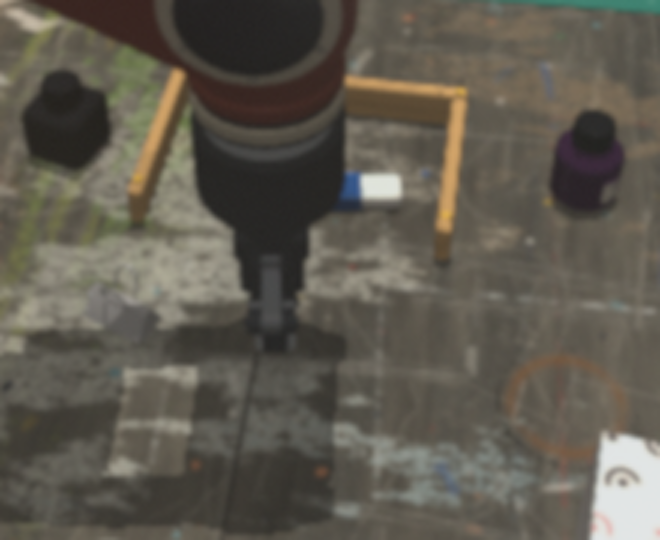

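The sharpener reads about (−35,+24) mm in the frame, which is inside. The clip is at world (0.459,0.086), long axis −29°. I'll get behind it and push along its normal, towards the interior.

```bash
python3 -m inch '[0,-25,0,0,0,0,0,-22,0,0,0,0,33,2.4,0,0,0,0,33,2.4,0,0,0,0,33,2.4,0,0,0,0,33,2.4,0,0,0,0,0,0,0,0,0,0.116,0,0,0,0,0,0.116,0,0,0,0,0,0.116,0,0,0,0,0,0.116,0,0,0,0,0,0.116,0,0,0,0,0,0,0,13,0,0,0,0,0,13,0,0,0,0,0,0,0,0,0,0]'
python3 m.py the_sharpener the_bulldog_clip_1
python3 -c "
from h import *
c=imaging.capture('side');im=c['pixels'][180:360,220:440,::-1];cv2.imwrite('pics/s6.png',cv2.resize(im,None,fx=3,fy=3,interpolation=cv2.INTER_CUBIC))"
```

```text
time_s: 11.67
tcp_pos: [0.4348, 0.0447, 0.0077]
tool_rot: [[-0.875, 0.484, 0.001], [0.484, 0.875, 0.0], [-0.001, 0.001, -1.0]]
ft_force: [0.3, 0.3, 0.1]
finger_gap: 0.0
finger_force: 0.0
top the_sharpener 0.63 world [0.528 0.178] frame [-0.035  0.023] size [20.586 14.368] ang 45.1 px 344.0 216.0
top the_bulldog_clip_1 0.59 world [0.459 0.087] frame [-0.133  0.083] size [21.491 39.589] ang 62.6 px 384.0 248.0
side the_sharpener 0.69 world [0.529 0.18 ] frame [-0.033  0.023] size [29.538 24.872] ang 50.9 px 305.0 246.0
side the_bulldog_clip_1 0.6 world [0.461 0.085] frame [-0.135  0.081] size [24.283 43.235] ang 60.5 px 261.0 284.0
side the_bulldog_clip_1 0.53 world [0.53  0.178] frame [-0.035  0.022] size [27.027 22.616] ang 40.9 px 305.0 246.0
```

View pics/s6.png

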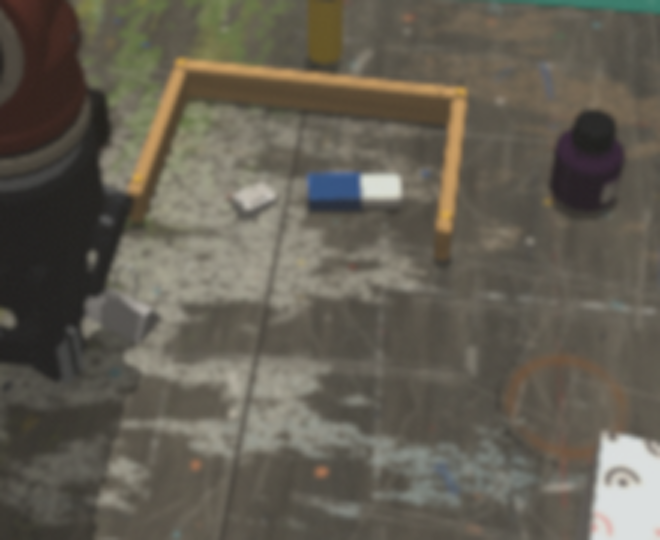

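```bash
python3 -m inch '[-2,6,0,0,0,0,0,6,0,0,0,0,0,6,0,0,0,0,0,6,0,0,0,0,0,6,0,0,0,0,0,6,0,0,0,0,0,6,0,0,0,0,0,6,0,0,0,0,0,6,0,0,0,0,0,6,0,0,0,0,0,6,0,0,0,0,0,6,0,0,0,0,0,6,0,0,0,0,0,-6,0,0,0,0,0,-6,0,0,0,0]'
python3 m.py the_bulldog_clip_1
python3 -c "
from h import *
c=imaging.capture('side');im=c['pixels'][180:360,220:440,::-1];cv2.imwrite('pics/s7.png',cv2.resize(im,None,fx=3,fy=3,interpolation=cv2.INTER_CUBIC))"
```

```text
time_s: 13.27
tcp_pos: [0.4678, 0.0998, 0.0073]
tool_rot: [[-0.873, 0.487, -0.0], [0.487, 0.873, -0.0], [0.0, -0.0, -1.0]]
ft_force: [-0.1, -0.2, -0.2]
finger_gap: -0.002
finger_force: 0.0
side the_bulldog_clip_1 0.54 world [0.487 0.126] frame [-0.091  0.06 ] size [28.341 51.059] ang 28.4 px 280.0 267.0
```

View pics/s7.png

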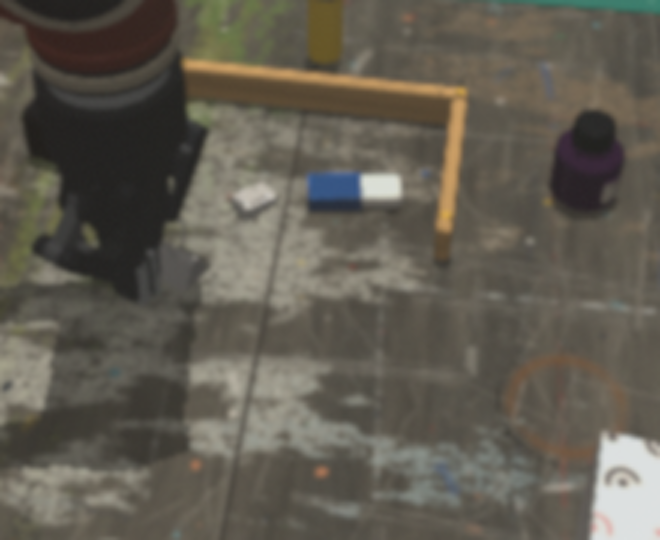

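The clip is at about (0.486,0.128), frame (−91,+61) mm. I'll turn the fingertips nearly square to the frame, shift right and push it in.

```bash
python3 -m inch '[0,-8,0,0,0,0,0,0,0,0,0,-0.116,0,0,0,0,0,-0.116,0,0,0,0,0,-0.116,-19,0,0,0,0,0,0,0,0,0,0,0,0,6,0,0,0,0,0,6,0,0,0,0,0,6,0,0,0,0,0,6,0,0,0,0,0,6,0,0,0,0,0,6,0,0,0,0,0,6,0,0,0,0,0,6,0,0,0,0,0,6,0,0,0,0,0,6,0,0,0,0,0,6,0,0,0,0,0,6,0,0,0,0,0,-10,0,0,0,0,0,-40,0,0,0,0]'
python3 -m inch '[0,-40,0,0,0,0,0,0,-40,0,0,0,0,0,-40,0,0,0,0,-40,-40,0,0,0,0,-40,-40,0,0,0,0,-40,-20,0,0,0,0,0,0,0,0,0]'
python3 m.py the_bulldog_clip_1 the_sharpener the_eraser
python3 -c "
from h import *
c=imaging.capture('side');im=c['pixels'][180:360,220:440,::-1];cv2.imwrite('pics/s8.png',cv2.resize(im,None,fx=3,fy=3,interpolation=cv2.INTER_CUBIC))"
```

```text
time_s: 15.18
tcp_pos: [0.4874, 0.114, 0.008]
tool_rot: [[-0.988, 0.156, 0.002], [0.156, 0.988, 0.001], [-0.002, 0.002, -1.0]]
ft_force: [1.7, 0.6, 0.8]
finger_gap: 0.002
finger_force: 0.0
time_s: 15.77
tcp_pos: [0.4665, -0.0284, 0.1708]
tool_rot: [[-0.986, 0.167, 0.01], [0.167, 0.986, -0.005], [-0.01, -0.003, -1.0]]
ft_force: [0.2, 0.6, 0.1]
finger_gap: -0.003
finger_force: 0.0
top the_bulldog_clip_1 0.5 world [0.485 0.177] frame [-0.041  0.066] size [36.536 20.959] ang 26.8 px 345.0 235.0
top the_sharpener 0.55 world [0.528 0.179] frame [-0.034  0.023] size [25.341 19.172] ang 45.1 px 344.0 216.0
top the_eraser 0.53 world [0.591 0.187] frame [-0.019 -0.038] size [59.699 22.681] ang 0.1 px 340.0 188.0
side the_bulldog_clip_1 0.53 world [0.489 0.178] frame [-0.039  0.063] size [44.121 32.71 ] ang 24.8 px 283.0 245.0
side the_eraser 0.54 world [0.592 0.191] frame [-0.016 -0.038] size [61.091 31.617] ang 3.0 px 338.0 243.0
```

View pics/s8.png

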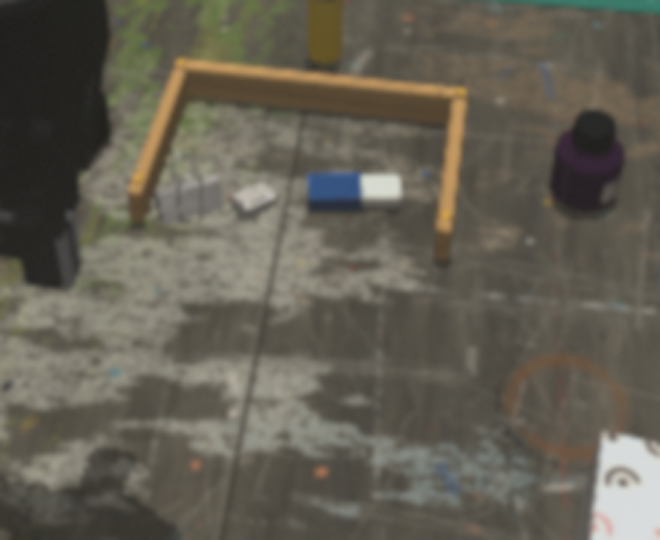

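All three are inside: eraser (−17,−38), sharpener (−34,+23) and clip (−40,+64) mm, with every end at least about 9 mm clear of the mouth and walls. I'll do a quick bystander check, then hand in.

Run:
```python
from h import *
c=imaging.capture("top");b=cv2.imread("pics/top0.png")[...,::-1]
d=[np.abs(c["pixels"][v-14:v+14,u-14:u+14].astype(int)-b[v-14:v+14,u-14:u+14]).mean() for u,v in((322,273),(334,124),(275,196))]
print(d)
for t in("ink_a_centre","ink_b_centre","glue_centre"):print(t,[(round(r["conf"],2),r["extent"]) for r in finder.recognise(t,"top")[:3]])
if max(d[1:])<8: print(job.job_done())
```

```text
[np.float64(4.127976190476191), np.float64(3.9783163265306123), np.float64(3.5858843537414966)]
ink_a_centre [(0.78, [324.4, 113.7, 19.9, 21.4]), (0.69, [331.4, 175.9, 16.8, 25.0])]
ink_b_centre [(0.94, [306.9, 261.7, 27.7, 24.8]), (0.65, [269.1, 188.8, 14.7, 15.6])]
glue_centre [(0.76, [270.4, 187.3, 13.7, 16.4])]
the job is handed in; nothing more can be done
None
```

I swept the eraser, sharpener and clip into the frame, all fully inside by my camera measurements, with both ink bottles and the glue stick unmoved; the job is handed in (about 16 s of the 72 s used), but no verdict was returned.

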